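# Fasten a chair-arm bracket: quarter-turn catch and click wrench

## Robot

A 7-joint arm with a two-finger parallel gripper is mounted at the origin on the work surface. World frame = base frame: x ahead of the robot, y to its left, z up, the work surface at z = 0. Lengths are in m, angles in degrees, forces in N, time in s.
With the tool pointing down it reaches from about 0.425 to 0.875 m from the base axis. Payload 4.7 kg.
Tool frame: the origin (TCP) lies on the mounting face of the last link; the fingertips stand 182 mm ahead of it and the grasp point (between the pads) lies 164 mm ahead of it; z points along the fingers, y is the line along which they close (so a half turn about z gives the same grasp; the last joint's range is limited). The gripper opens to 87 mm and grips with 3 to 60 N. Pads are 19 mm wide; open, the fingers measure 117 mm over their backs; the gripper's body (75 mm by 190 mm) begins 51 mm behind the grasp point.
Start: joints at [66.24, 18.392, -4.016, 83.108, 1.295, 78.541, -3.26], TCP at [0.27, -0.591, 0.405] pointing down, gripper open.
Joint ranges: [-163.93, 163.93], [-17.29, 119.83], [-79.2, 71.16], [3.27, 140.29], [-89.18, 269.18], [5.43, 117.66], [-154.24, 154.24]. Speed limits (degrees/s): [147.25, 147.25, 180, 180, 180, 180, 180].

## Interface

Orientations are given as [roll, pitch, yaw] about the fixed x, y, z axes, in that order (R = Rz(yaw) Ry(pitch) Rx(roll)).
In Python, from cell import env gives the robot as it stands.
- The arm moves only by the tool servo_tool, never from a script. Its argument "plan" is a list of rows, each an object with "xyz": the shift along the tool's x, y, z in cm, a list of three; "twist": the turn, a rotation vector about the tool's x, y, z in degrees, a list of three; "jaw": the closure, from 0 (fully open) to 1 (shut). In form: [{"xyz": [x, y, z], "twist": [wx, wy, wz], "jaw": jaw}, ...]. A call has 1 to 10 rows; each row is the pose to reach, as a shift and turn from the pose commanded when the call began, along the tool's axes at that moment; what a row does not reach only later rows make up. A row lasts 1/12 s, in which the tool goes at most 41.7 mm and 7.16 degrees, less where a joint would pass 70% of its speed; a pose out of reach is approached as far as the arm can. A call with a gripper value outside its range is refused whole. The fingers move at their own pace and stop on an object; "newtons" is the grip in N (left out, the last holds). Time passes only in rows, so rows that repeat a pose let the fingers close. It gives the time, the measured TCP pose, the force, the opening and the grip force at its end, in the units of the state.
- env.get_obs(): the state, without advancing time (a new reading comes with each control period).
- env.read_camera(name): name is "side" or "top" or "wrist"; returns a dict with "img" (480x640x3 uint8, red, green, blue), "camera_matrix" (3x3 intrinsics, pixels), "R" (3x3) and "t" (3): a world point X has camera coordinates R X + t. Camera axes: x right, y down, z forward; pixel columns grow to the right and rows downward; lengths in m; the calibration is good to about 2 mm. A picture is of the moment at which its call begins. There is no depth.
- env.sign_off(): hands the job in; it is judged then, once.
The state is a dict: "time_s": time; "qpos": joint angles; "joint_velocities": joint speeds; "effort": joint torques, N m; "tool_pos": TCP position; "tool_rot": TCP orientation; "force": force on the tool from outside, world axes, zero at the start; "wrist_torque": the same for the moment, N m; "grip_width": finger opening in m; "grasp_force": force on a finger pad.
Only numpy, scipy, OpenCV 4.12 (cv2) and the standard library are available. Lean on these libraries where they do the work, as an engineer would, in place of code of your own. Each camera call takes 0.05 s, during which the arm holds its last target. There are 200 camera calls.

## Task

On the upturned chair seat, first push the black wing stud down into its catch, turn it a quarter turn clockwise (seen from above) until it locks, and let go. Then pull the handle of the click wrench, already sitting on the bracket's bolt, clockwise until it breaks over with a click, stop at once so that the bolt is not over-tightened, and let go so that the handle springs back. Leave all the loose things where they are.

Things in the scene. Friction and masses are not known exactly. Their poses are not given: they have to be found in the camera images.
- stud_grip (a point): centre of the black wing bar of the quarter-turn stud: 70 mm long (its x axis), 14 mm thick (its y axis), 26 mm high (z). With the stud up it is 100 mm above the table. The bar stands on a 18 mm stem with a 30 mm collar, 11 mm below the bar's underside, over a round housing 62 mm across whose top is 38 mm below the bar's centre (stud up); room all round it. It moves with the stud.
- stud_push (a joint): how far the stud is pushed down: 0 up, 0.010 m fully in. Its spring pushes back with 5 N at the start and 10 N fully in. It must be held in at least 9 mm while it is turned; once turned far enough and let go it rises a little and stays caught 0.005 to 0.006 m in.
- stud_turn (a joint): turn of the stud, rad, 0 at the start, growing clockwise seen from above, stop at 1.45. It turns only while the stud is pushed in; beyond 1.2 the stud rises into a notch when let go and is locked (it then rests anywhere from 1.2 to 1.45). Turns easily (0.06 N m).
- bolt_top (a point): a point on the vertical axis of the bolt, socket and wrench, 88 mm above the table, at the middle of the wrench's round head (42 mm across); fixed.
- bolt (a joint): angle of the bolt with socket and wrench head, rad, growing clockwise seen from above (tightening). Starts anywhere from 0 to 0.4. Its resistance grows steadily with the angle, from 0.4 N m at 0 to 1.8 N m at 0.70; it stays where it is left. The wrench clicks when it is at about 0.71 (0.69 to 0.74); over 0.80 it is over-tightened.
- wrench (a joint): break-over of the wrench's handle against its head, about the bolt's axis, rad, clockwise: 0 straight; at 1.8 N m (at most 12 N at the middle of the grip) it gives way, up to its stop at 0.12, the resistance dropping to about 0.65 N m, without turning the bolt: that is the click (past 0.03 it has broken over). Pulling on past the stop turns the bolt further. It springs back to 0 when let go.
- wrench_grip (a point): middle of the wrench's black round grip, 26 mm in diameter and 105 mm long, level, its axis 86 mm above the table and 50 mm above the seat, 150 mm from the bolt's axis. Its x axis points along the handle away from the bolt, z up. The handle points from the bolt roughly towards the robot and swings clockwise seen from above, that is to the robot's left. It moves with the handle; the space under and beside it is free.
- shell: green upturned chair seat on a sheet of cardboard, fixed: 370 x 440 mm, flat top 36 mm above the table; bolt and catch stand side by side on it about 260 mm apart, either one at the left. Origin under its centre.
- rest_pad: loose black arm-rest pad 150 x 50 x 26 mm lying on the shell beyond the bolt and catch; origin under its centre (bystander)
- mallet: hammer, 260 mm, on the table to the robot's right (bystander)
- screwdriver: screwdriver, 200 mm, on the table to the left (bystander)
- tape_roll: roll of tape, 100 mm across, 45 mm high, on the table to the left (bystander)
- spray_can: spray can, 56 mm across, 150 mm tall, standing at the right (bystander)
- screw_tray: open grey tray 140 x 100 x 40 mm, at the left (bystander)
- caster: twin-wheel caster, 54 mm wheels, 85 mm tall, at the right (bystander)

How it is judged:
By the outcome, as a careful person would: the job done as asked, in the order asked, and still so for the second after the job is handed in, with the robot touching nothing.
It also fails if it takes over 54 s, if anything falls off the work surface, if the arm or the gripper's body presses on something with over 40 N, if the wrist force passes 120 N, or if a joint passes its speed limit or range.

## Working session

There is one attempt and no reset: what is moved stays moved. The work goes in short steps, Python scripts to look and compute and a tool call to move; the robot and the scene stay as the last step left them, time stands still between calls to the robot, and variables do not carry over. Pictures are saved under pics/ and viewed, at most 10 in all, crops included, and the job is handed in when it is done.

Besides the shell and the picture viewer there is one more tool, called after ">>>" by a JSON object that holds its "name" and its "arguments", one argument or row to a line. servo_tool: Moves the arm, as the interface text tells. Its arguments: {"type":"object","properties":{"plan":{"type":"array","items":{"type":"object","properties":{"xyz":{"type":"array","items":{"type":"number"}},"twist":{"type":"array","items":{"type":"number"}},"jaw":{"type":"number"}}}},"newtons":{"type":"number"}},"required":["plan"]}

```bash
mkdir -p pics
cat > h.py <<'E'
import numpy as np, cv2
from cell import env
def shot(n,f):
    c=env.read_camera(n); np.savez('pics/'+f+'.npz',**{k:np.array(v) for k,v in c.items()})
    cv2.imwrite('pics/'+f+'.png',c['img'][:,:,::-1]); return c
def load(f): return dict(np.load('pics/'+f+'.npz'))
def ray(c,u,v,z):
    K,R,t=[np.array(c[k]) for k in('camera_matrix','R','t')]
    d=R.T@np.linalg.inv(K)@[u,v,1]; o=-R.T@t
    return (o+d*(z-o[2])/d[2])
def proj(c,X):
    p=np.array(c['camera_matrix'])@(np.array(c['R'])@np.array(X)+np.array(c['t'])); return p[:2]/p[2]
E
python3 - <<'E'
from h import *
a=shot('top','top0');b=shot('side','side0')
cv2.imwrite('pics/both.png',cv2.resize(np.vstack([a['img'],b['img']])[:,:,::-1],None,fx=.62,fy=.62))
print(env.get_obs())
for c in(a,b): print(-c['R'].T@c['t'])
E
```

```text
{'time_s': 0.1, 'qpos': array([66.23978648, 18.43521942, -4.01728199, 83.16600324,  1.2947652 ,
       78.54161014, -3.26163253]), 'joint_velocities': array([-0.12496596, -0.0850384 , -0.02855367, -0.06784507, -0.0211313 ,
       -0.01665396,  0.01527734]), 'effort': array([-8.93959987e-05, -4.92571986e+01, -4.05548690e-01, -3.13397849e+01,
       -6.40957779e-02,  3.94473842e-02,  8.16613806e-05]), 'tool_pos': array([ 0.2701677 , -0.59100086,  0.40378297]), 'tool_rot': array([-1.79902392e+02,  4.61829041e-03,  2.45697515e+01]), 'force': array([ 0.91068842, -0.35656959,  0.80241065]), 'wrist_torque': array([-0.06848717, -0.04608808, -0.02705771]), 'grasp_force': 0.0, 'grip_width': 0.08716468512482022}
[0.3899234  0.00563321 1.43678781]
[-0.50887277  1.17941002  1.27541074]
```

View pics/top0.png

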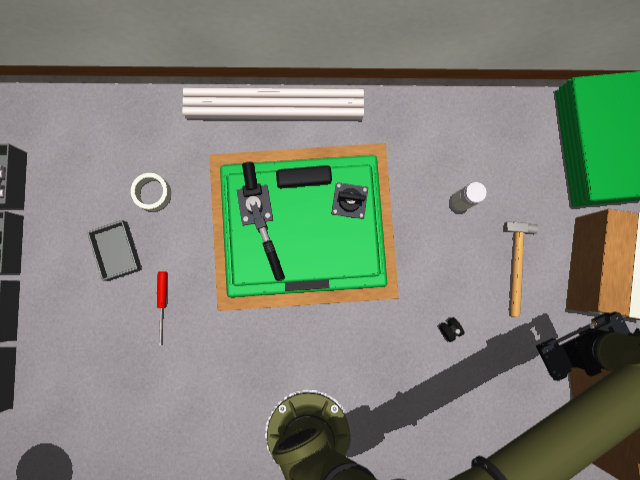

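The top view shows the wrench head at about (254,205) with its handle running to (278,275). The stud is at about (350,200), with its bar roughly left-right. I'll enlarge a crop to get these more exactly.

Run:
```python
from h import *
a=load('top0')
i=a['img'][145:295,215:395,::-1]
cv2.imwrite('pics/crop.png',cv2.resize(i,None,fx=4,fy=4,interpolation=cv2.INTER_CUBIC))
for n,u,v,z in(('stud',350,200,.1),('bolt',254,205,.088),('grip',272,260,.086)): print(n,ray(a,u,v,z))
```

```text
stud [ 0.62224268 -0.10564145  0.1       ]
bolt [0.60961533 0.14644439 0.088     ]
grip [0.46495216 0.09762494 0.086     ]
```

View pics/crop.png

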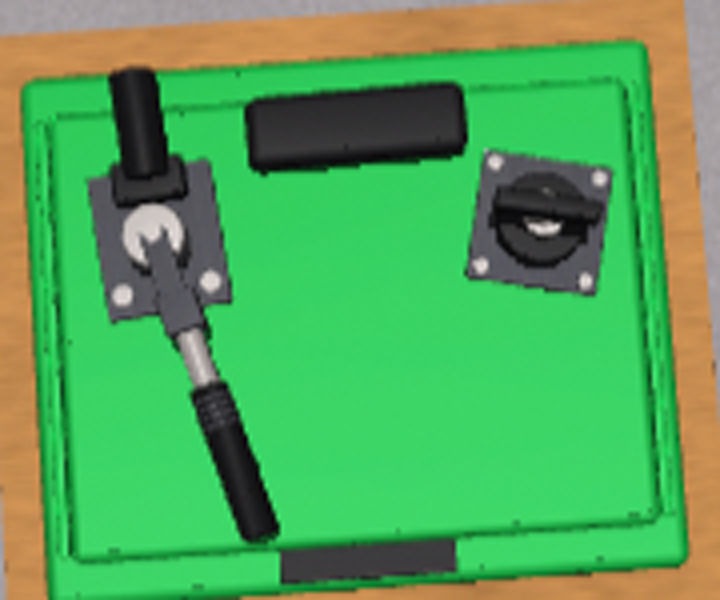

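The crop shows the bar's top running from about (494,195) to (602,208) crop pixels, which is full-image (347..365, 194..197). The bolt head is at (253,204), and the grip runs from crop (212,390) to (262,535). I'll compute the hover move over the stud from these.

```bash
cat >> h.py <<'E'
from scipy.spatial.transform import Rotation as Ro
def go(p,yaw,pose=None):
    o=env.get_obs(); p0,r0=pose if pose else (o['tool_pos'],o['tool_rot'])
    A=Ro.from_euler('xyz',r0,degrees=True); B=Ro.from_euler('xyz',[180,0,yaw],degrees=True)
    print('xyz',np.round(A.inv().apply(np.array(p)-p0)*100,2),'twist',np.round((A.inv()*B).as_rotvec(degrees=True),1))
E
python3 - <<'E'
from h import *
a=load('top0'); f=lambda x,y,z:ray(a,215+x/4,145+y/4,z)
e1,e2=f(494,195,.113),f(602,208,.113); c=(e1+e2)/2; print('stud',c,np.degrees(np.arctan2(*(e1-e2)[1::-1])),np.linalg.norm(e1-e2))
b=f(153,237,.088);g=f(238,462,.086);print(b,g,np.linalg.norm(b-g),f(152,130,.1))
go([c[0],c[1],.36],82)
E
```

```text
stud [ 0.63215384 -0.10978935  0.113     ] 83.36894999240232 0.07055824039631828
[0.61160156 0.14844591 0.088     ] [0.46367261 0.09108451 0.086     ] 0.15867357449063174 [0.68056597 0.14884421 0.1       ]
xyz [ 52.93 -28.71   4.42] twist [ -0.1  -0.  -57.4]
```

>>> {"name": "servo_tool", "arguments": {
  "plan": [
    {"xyz":[4,-2.2,0.3],"twist":[0,0,-5],"jaw":0},
    {"xyz":[8,-4.4,0.6],"twist":[0,0,-9],"jaw":0},
    {"xyz":[11.5,-6.2,0.9],"twist":[0,0,-13],"jaw":0},
    {"xyz":[15,-8.1,1.2],"twist":[0,0,-17],"jaw":0},
    {"xyz":[18.5,-10,1.5],"twist":[0,0,-21],"jaw":0},
    {"xyz":[22,-12,1.8],"twist":[0,0,-25],"jaw":0},
    {"xyz":[25.5,-13.9,2.1],"twist":[0,0,-29],"jaw":0},
    {"xyz":[29,-15.8,2.4],"twist":[0,0,-33],"jaw":0},
    {"xyz":[32.5,-17.7,2.7],"twist":[0,0,-37],"jaw":0},
    {"xyz":[36,-19.6,3],"twist":[0,0,-41],"jaw":0}
  ]
}}

```text
time_s: 0.93
tool_pos: [0.5168, -0.2614, 0.3744]
tool_rot: [-180.0, 0.0, 65.8]
force: [0.8, -0.7, 0.0]
grip_width: 0.0868
grasp_force: 0.0
```

```bash
python3 -c "
from h import *
go([.632,-.110,.36],82)"
```

```text
xyz [18.54  4.29  1.43] twist [ -0.    0.  -16.2]
```

>>> {"name": "servo_tool", "arguments": {
  "plan": [
    {"xyz":[3.5,0.8,0.3],"twist":[0,0,-4],"jaw":0},
    {"xyz":[7,1.6,0.6],"twist":[0,0,-8],"jaw":0},
    {"xyz":[10.5,2.4,0.9],"twist":[0,0,-12],"jaw":0},
    {"xyz":[14,3.2,1.2],"twist":[0,0,-16],"jaw":0},
    {"xyz":[16.5,3.8,1.4],"twist":[0,0,-16.5],"jaw":0},
    {"xyz":[18.5,4.3,1.4],"twist":[0,0,-16.5],"jaw":0},
    {"xyz":[18.5,4.3,1.4],"twist":[0,0,-16.5],"jaw":0},
    {"xyz":[18.5,4.3,1.4],"twist":[0,0,-16.5],"jaw":0}
  ]
}}

```text
time_s: 1.6
tool_pos: [0.6321, -0.1111, 0.36]
tool_rot: [-179.9, -0.0, 82.2]
force: [-0.5, -0.2, -0.3]
grip_width: 0.0872
grasp_force: 0.0
```

```bash
python3 -c "
from h import *
c=shot('wrist','w1');o=env.get_obs();print(o['tool_pos'],o['tool_rot'],-c['R'].T@c['t'],proj(c,[.632,-.11,.113]))"
```

```text
[ 0.631624   -0.11281707  0.36009085] [-1.79924210e+02  3.59719080e-02  8.20908118e+01] [ 0.64361942 -0.03286296  0.34123453] [322.59414455 247.99478413]
```

View pics/w1.png

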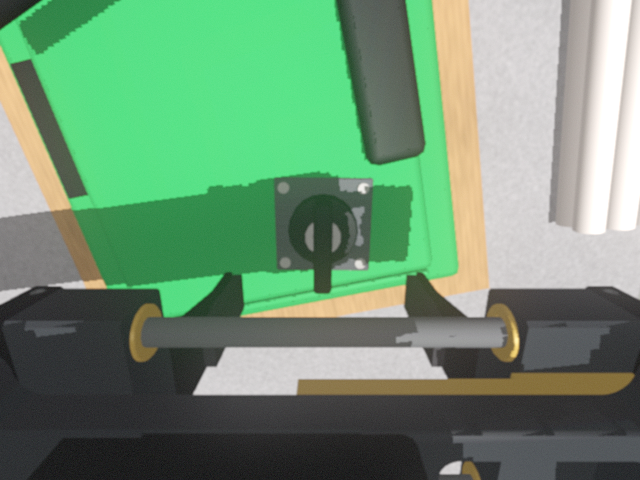

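The wrist view shows the bar upright at column 322, spanning rows of about 200 to 292, so it is aligned with the tool and centred. I'll descend and grip.

>>> {"name": "servo_tool", "arguments": {
  "plan": [
    {"xyz":[0.1,0,3],"twist":[0,0,0],"jaw":0},
    {"xyz":[0.1,0,6],"twist":[0,0,0],"jaw":0.3},
    {"xyz":[0.1,0,8.5],"twist":[0,0,0],"jaw":0.4},
    {"xyz":[0.1,0,9.5],"twist":[0,0,0],"jaw":0.5},
    {"xyz":[0.1,0,9.5],"twist":[0,0,0],"jaw":1},
    {"xyz":[0.1,0,9.5],"twist":[0,0,0],"jaw":1},
    {"xyz":[0.1,0,9.5],"twist":[0,0,0],"jaw":1},
    {"xyz":[0.1,0,9.5],"twist":[0,0,0],"jaw":1},
    {"xyz":[0.1,0,9.5],"twist":[0,0,0],"jaw":1},
    {"xyz":[0.1,0,9.5],"twist":[0,0,0],"jaw":1}
  ],
  "newtons": 50
}}

```text
time_s: 2.48
tool_pos: [0.6323, -0.1116, 0.267]
tool_rot: [179.9, 0.0, 82.1]
force: [0.4, -0.6, 0.2]
grip_width: 0.0349
grasp_force: 0.0
```

>>> {"name": "servo_tool", "arguments": {
  "plan": [
    {"xyz":[0,0,0.2],"twist":[0,0,0],"jaw":1},
    {"xyz":[0,0,0.2],"twist":[0,0,0],"jaw":1},
    {"xyz":[0,0,0.2],"twist":[0,0,0],"jaw":1},
    {"xyz":[0,0,0.2],"twist":[0,0,0],"jaw":1},
    {"xyz":[0,0,0.2],"twist":[0,0,0],"jaw":1},
    {"xyz":[0,0,0.2],"twist":[0,0,0],"jaw":1}
  ]
}}

```text
time_s: 2.98
tool_pos: [0.6314, -0.1115, 0.2636]
tool_rot: [-179.9, 0.0, 82.1]
force: [-4.1, 0.9, 3.3]
grip_width: 0.0163
grasp_force: 50.0
```

>>> {"name": "servo_tool", "arguments": {
  "plan": [
    {"xyz":[0,0,0.3],"twist":[0,0,0],"jaw":1},
    {"xyz":[0,0,0.6],"twist":[0,0,0],"jaw":1},
    {"xyz":[0,0,0.9],"twist":[0,0,0],"jaw":1},
    {"xyz":[0,0,1.1],"twist":[0,0,0],"jaw":1},
    {"xyz":[0,0,1.1],"twist":[0,0,0],"jaw":1},
    {"xyz":[0,0,1.1],"twist":[0,0,0],"jaw":1}
  ]
}}

```text
time_s: 3.48
tool_pos: [0.6315, -0.1114, 0.2537]
tool_rot: [-179.9, 0.0, 82.1]
force: [-8.0, 0.8, 9.0]
grip_width: 0.0158
grasp_force: 50.0
```

>>> {"name": "servo_tool", "arguments": {
  "plan": [
    {"xyz":[0,-0.1,0.15],"twist":[0,0,0],"jaw":1},
    {"xyz":[0,-0.1,0.3],"twist":[0,0,0],"jaw":1},
    {"xyz":[0,-0.1,0.3],"twist":[0,0,0],"jaw":1},
    {"xyz":[0,-0.1,0.3],"twist":[0,0,0],"jaw":1}
  ]
}}

```text
time_s: 3.82
tool_pos: [0.6312, -0.1112, 0.2533]
tool_rot: [179.9, 0.1, 82.1]
force: [-9.8, 1.5, 18.9]
grip_width: 0.016
grasp_force: 50.1
```

>>> {"name": "servo_tool", "arguments": {
  "plan": [
    {"xyz":[0,0,0],"twist":[0,0,4],"jaw":1},
    {"xyz":[0,0,0],"twist":[0,0,8],"jaw":1},
    {"xyz":[0,0,0],"twist":[0,0,12],"jaw":1},
    {"xyz":[0,0,0],"twist":[0,0,16],"jaw":1},
    {"xyz":[0,0,0],"twist":[0,0,20],"jaw":1},
    {"xyz":[0,0,0],"twist":[0,0,24],"jaw":1},
    {"xyz":[0,0,0],"twist":[0,0,28],"jaw":1},
    {"xyz":[0,0,0],"twist":[0,0,32],"jaw":1},
    {"xyz":[0,0,0],"twist":[0,0,36],"jaw":1},
    {"xyz":[0,0,0],"twist":[0,0,40],"jaw":1}
  ]
}}

```text
time_s: 4.65
tool_pos: [0.6311, -0.1112, 0.2533]
tool_rot: [179.9, 0.0, 41.9]
force: [-10.3, 1.4, 19.3]
grip_width: 0.016
grasp_force: 50.0
```

>>> {"name": "servo_tool", "arguments": {
  "plan": [
    {"xyz":[0,0,0],"twist":[0,0,4],"jaw":1},
    {"xyz":[0,0,0],"twist":[0,0,8],"jaw":1},
    {"xyz":[0,0,0],"twist":[0,0,12],"jaw":1},
    {"xyz":[0,0,0],"twist":[0,0,16],"jaw":1},
    {"xyz":[0,0,0],"twist":[0,0,20],"jaw":1},
    {"xyz":[0,0,0],"twist":[0,0,24],"jaw":1},
    {"xyz":[0,0,0],"twist":[0,0,28],"jaw":1},
    {"xyz":[0,0,0],"twist":[0,0,32],"jaw":1},
    {"xyz":[0,0,0],"twist":[0,0,36],"jaw":1},
    {"xyz":[0,0,0],"twist":[0,0,39],"jaw":1}
  ]
}}

```text
time_s: 5.48
tool_pos: [0.6311, -0.1112, 0.2533]
tool_rot: [179.9, -0.0, 2.9]
force: [-10.8, 1.8, 18.5]
grip_width: 0.0162
grasp_force: 50.0
```

```bash
python3 -c "
from h import *
o=env.get_obs();print(o)"
```

```text
{'time_s': 5.4833, 'qpos': array([ 18.94486572,  24.24245876, -14.25013742,  93.85331397,
         6.58215878,  62.67589946, -84.22175294]), 'joint_velocities': array([ -4.68639681,  -0.49380569,   6.01338279,   0.21782672,
        -2.85425362,  -0.27334663, -32.48461357]), 'effort': array([  0.26280628, -40.5114305 ,  -2.32795425, -25.84090054,
         0.28223475,  -3.77490431,   0.39722677]), 'tool_pos': array([ 0.63106952, -0.11120585,  0.25331604]), 'tool_rot': array([ 1.79949253e+02, -3.90497183e-02,  2.89895781e+00]), 'force': array([-10.82943829,   1.83690635,  18.49130204]), 'wrist_torque': array([0.35641503, 2.3321203 , 0.05173423]), 'grasp_force': 50.01469910144806, 'grip_width': 0.016181150748220748}
```

>>> {"name": "servo_tool", "arguments": {
  "plan": [
    {"xyz":[0,0,0],"twist":[0,0,1],"jaw":1},
    {"xyz":[0,0,-0.3],"twist":[0,0,1],"jaw":1},
    {"xyz":[0,0,-0.6],"twist":[0,0,1],"jaw":1},
    {"xyz":[0,0,-0.6],"twist":[0,0,1],"jaw":1},
    {"xyz":[0,0,-0.6],"twist":[0,0,1],"jaw":0},
    {"xyz":[0,0,-0.6],"twist":[0,0,1],"jaw":0},
    {"xyz":[0,0,-0.6],"twist":[0,0,1],"jaw":0},
    {"xyz":[0,0,-0.6],"twist":[0,0,1],"jaw":0},
    {"xyz":[0,0,-0.6],"twist":[0,0,1],"jaw":0},
    {"xyz":[0,0,-0.6],"twist":[0,0,1],"jaw":0}
  ]
}}

```text
time_s: 6.32
tool_pos: [0.631, -0.1113, 0.2552]
tool_rot: [-180.0, 0.0, 2.1]
force: [-0.2, -0.1, 0.8]
grip_width: 0.0487
grasp_force: 0.0
```

>>> {"name": "servo_tool", "arguments": {
  "plan": [
    {"xyz":[0,0,-2],"twist":[0,0,0],"jaw":0},
    {"xyz":[0,0,-6],"twist":[0,0,0],"jaw":0},
    {"xyz":[0,0,-9.5],"twist":[0,0,0],"jaw":0},
    {"xyz":[0,0,-9.5],"twist":[0,0,0],"jaw":0},
    {"xyz":[0,0,-9.5],"twist":[0,0,0],"jaw":0}
  ]
}}

```text
time_s: 6.73
tool_pos: [0.6318, -0.1113, 0.3536]
tool_rot: [179.9, -0.3, 2.1]
force: [-0.8, -0.0, -1.2]
grip_width: 0.0809
grasp_force: 0.0
```

```bash
python3 -c "
from h import *
c=shot('wrist','w2');o=env.get_obs();print(o['tool_pos'],o['tool_rot'],o['grip_width'],[proj(c,[.632,-.11,z]) for z in(.095,.1,.105,.11)])"
```

```text
[ 0.63110432 -0.11129533  0.35128246] [ 1.79981087e+02 -8.13232833e-02  2.07808874e+00] 0.08364100391066236 [array([320.3051295 , 247.75876972]), array([320.25083123, 249.87287917]), array([320.194396  , 252.07019114]), array([320.13569513, 254.35571597])]
```

View pics/w2.png

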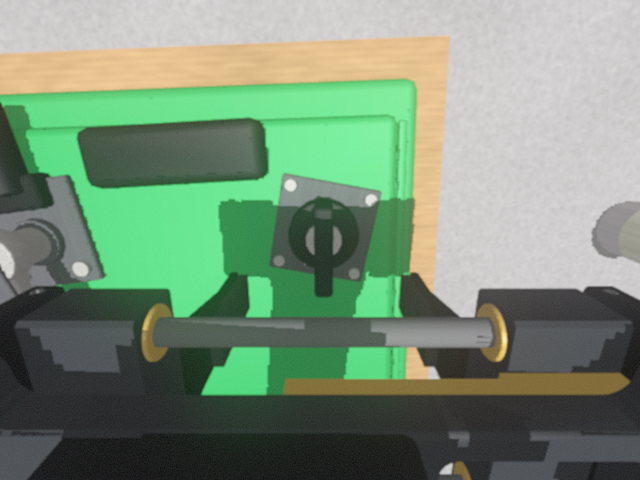

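The bar now stands upright in the wrist view at column 323, rows of about 197 to 297, so it has turned about 80° and stays there. Next I'll go to the wrench and check the stud's height from the side view.

```bash
python3 -c "
from h import *
go([.472,.094,.34],21)"
```

```text
xyz [-15.16 -21.09   1.1 ] twist [  0.   -0.1 -18.9]
```

>>> {"name": "servo_tool", "arguments": {
  "plan": [
    {"xyz":[-2,-3,0.2],"twist":[0,0,-3],"jaw":0},
    {"xyz":[-4,-6,0.4],"twist":[0,0,-6],"jaw":0},
    {"xyz":[-6,-9,0.6],"twist":[0,0,-9],"jaw":0},
    {"xyz":[-8.5,-12,0.8],"twist":[0,0,-12],"jaw":0},
    {"xyz":[-10.5,-15,1.1],"twist":[0,0,-15],"jaw":0},
    {"xyz":[-13,-18,1.1],"twist":[0,0,-19],"jaw":0},
    {"xyz":[-15.2,-21.1,1.1],"twist":[0,0,-19],"jaw":0},
    {"xyz":[-15.2,-21.1,1.1],"twist":[0,0,-19],"jaw":0},
    {"xyz":[-15.2,-21.1,1.1],"twist":[0,0,-19],"jaw":0}
  ]
}}

```text
time_s: 7.53
tool_pos: [0.4697, 0.0957, 0.3383]
tool_rot: [-180.0, 0.1, 21.3]
force: [0.3, -0.6, 0.5]
grip_width: 0.0873
grasp_force: 0.0
```

Run:
```python
from h import *
w=shot('wrist','w3'); s=shot('side','s3'); t=shot('top','t3')
s0=load('side0'); f=np.array
u,v=proj(s,[.632,-.11,.1]).astype(int); print(u,v)
cr=lambda c,u,v,r,k: cv2.resize(c['img'][max(v-r,0):v+r,max(u-r,0):u+r,::-1],(k,k),interpolation=cv2.INTER_CUBIC)
top=np.hstack([cr(s0,u,v,30,270),cr(s,u,v,30,270)])
W=cv2.resize(w['img'][:,:,::-1],(540,405)); top=top[:190+80]
cv2.imwrite('pics/m3.png',np.vstack([top,W])[:600]) if top.shape[0]+405<=600 else cv2.imwrite('pics/m3.png',np.vstack([cv2.resize(top,(390,195)),cv2.resize(W,(390,292))]))
o=env.get_obs();print(o['tool_pos'],o['tool_rot'],o['qpos'][6],proj(w,[.472,.094,.086]),proj(w,[.612,.148,.088]),proj(s,[.632,-.11,.113]),proj(s,[.632,-.11,.108]))
```

```text
310 214
[0.4717696 0.0927356 0.3388471] [-1.79995682e+02  8.12144228e-02  2.09680404e+01] -83.76684544273526 [325.32510066 245.74927925] [326.75265405  11.95944056] [310.9125502  211.58588631] [310.92682018 212.79398132]
```

View pics/w3.png

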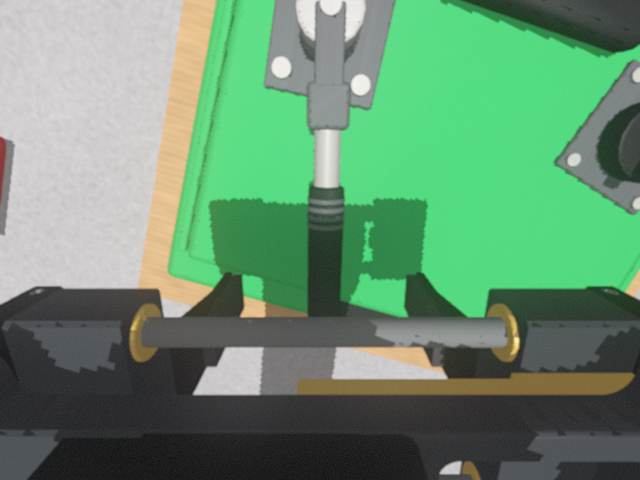

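View pics/m3.png

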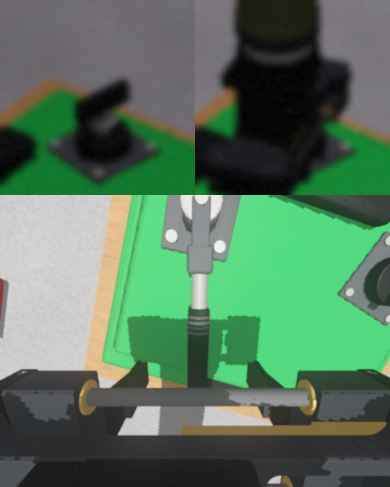

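The wrist view shows the grip running straight down the image at column 326, where I predicted 325, so it lines up. The side view of the stud is blocked by the arm, but the bar has clearly turned. I'll descend and grip the handle.

>>> {"name": "servo_tool", "arguments": {
  "plan": [
    {"xyz":[0,0,3],"twist":[0,0,0],"jaw":0.2},
    {"xyz":[0,0,6],"twist":[0,0,0],"jaw":0.3},
    {"xyz":[0,0,8.2],"twist":[0,0,0],"jaw":0.4},
    {"xyz":[0,0,8.9],"twist":[0,0,0],"jaw":0.5},
    {"xyz":[0,0,8.9],"twist":[0,0,0],"jaw":1},
    {"xyz":[0,0,8.9],"twist":[0,0,0],"jaw":1},
    {"xyz":[0,0,8.9],"twist":[0,0,0],"jaw":1},
    {"xyz":[0,0,8.9],"twist":[0,0,0],"jaw":1},
    {"xyz":[0,0,8.9],"twist":[0,0,0],"jaw":1},
    {"xyz":[0,0,8.9],"twist":[0,0,0],"jaw":1}
  ],
  "newtons": 20
}}

```text
time_s: 8.52
tool_pos: [0.4718, 0.0941, 0.2516]
tool_rot: [180.0, -0.1, 21.1]
force: [-1.1, 3.9, 0.4]
grip_width: 0.0281
grasp_force: 2.5
```

>>> {"name": "servo_tool", "arguments": {
  "plan": [
    {"xyz":[0,0,0],"twist":[0,0,0],"jaw":1},
    {"xyz":[0,0,0],"twist":[0,0,0],"jaw":1},
    {"xyz":[0,0,0],"twist":[0,0,0],"jaw":1},
    {"xyz":[0,0,0],"twist":[0,0,0],"jaw":1}
  ]
}}

```text
time_s: 8.85
tool_pos: [0.4715, 0.0949, 0.2515]
tool_rot: [-180.0, -0.1, 21.1]
force: [-1.9, 3.8, 6.9]
grip_width: 0.025
grasp_force: 20.0
```

```bash
cat >> h.py <<'E'
B=np.array([.6116,.148])
def arc(dl,n):   # rows to follow the bolt's arc clockwise by dl deg in n steps, tool axes of now
    o=env.get_obs(); p=o['tool_pos'][:2]; A=Ro.from_euler('xyz',o['tool_rot'],degrees=True); r=p-B
    print('pos',o['tool_pos'],'yaw',o['tool_rot'][2],'handle',np.degrees(np.arctan2(*-r[::-1])),'r',np.linalg.norm(r),'F',o['force'],'M=',np.cross(r,o['force'][:2]),'q7',o['qpos'][6],o['grip_width'])
    for k in range(1,n+1):
        q=B+Ro.from_euler('z',-dl*k/n,degrees=True).apply([*r,0])[:2]
        print(np.round(A.inv().apply([*(q-p),0])*100,2)[:2], round(dl*k/n,1))
E
python3 -c "
from h import *
arc(20,10)"
```

```text
pos [0.47153476 0.09489509 0.25146335] yaw 21.101623353067374 handle 20.76392770360132 r 0.14979453106958754 F [-1.86415896  3.842557    6.94984201] M= -0.6372046431192876 q7 -86.44707716472604 0.025011383130577602
[ 0.01 -0.52] 2.0
[ 0.04 -1.04] 4.0
[ 0.09 -1.57] 6.0
[ 0.16 -2.08] 8.0
[ 0.24 -2.6 ] 10.0
[ 0.35 -3.11] 12.0
[ 0.47 -3.62] 14.0
[ 0.6  -4.13] 16.0
[ 0.76 -4.62] 18.0
[ 0.93 -5.12] 20.0
```

>>> {"name": "servo_tool", "arguments": {
  "plan": [
    {"xyz":[0,-0.3,0],"twist":[0,0,1.2],"jaw":1},
    {"xyz":[0,-0.6,0],"twist":[0,0,2.4],"jaw":1},
    {"xyz":[0,-0.9,0],"twist":[0,0,3.6],"jaw":1},
    {"xyz":[0.1,-1.25,0],"twist":[0,0,4.8],"jaw":1},
    {"xyz":[0.1,-1.6,0],"twist":[0,0,6],"jaw":1},
    {"xyz":[0.1,-1.9,0],"twist":[0,0,7.2],"jaw":1},
    {"xyz":[0.2,-2.2,0],"twist":[0,0,8.4],"jaw":1},
    {"xyz":[0.2,-2.5,0],"twist":[0,0,9.6],"jaw":1},
    {"xyz":[0.25,-2.6,0],"twist":[0,0,10],"jaw":1},
    {"xyz":[0.25,-2.6,0],"twist":[0,0,10],"jaw":1}
  ]
}}

```text
time_s: 9.68
tool_pos: [0.4652, 0.1175, 0.2514]
tool_rot: [179.8, -0.1, 11.1]
force: [0.5, -5.0, 6.8]
grip_width: 0.0253
grasp_force: 20.1
```

```bash
python3 -c "
from h import *
arc(10,5)"
```

```text
pos [0.46519694 0.11751612 0.25140562] yaw 11.072036706747285 handle 11.762002315769838 r 0.14954304216057607 F [ 0.54975842 -5.04961695  6.80623948] M= 0.7560381193146715 q7 -99.55623358994112 0.02530894048528683
[ 0.   -0.52] 2.0
[ 0.02 -1.04] 4.0
[ 0.06 -1.56] 6.0
[ 0.12 -2.08] 8.0
[ 0.2 -2.6] 10.0
```

>>> {"name": "servo_tool", "arguments": {
  "plan": [
    {"xyz":[0,-0.3,0],"twist":[0,0,1.2],"jaw":1},
    {"xyz":[0,-0.6,0],"twist":[0,0,2.4],"jaw":1},
    {"xyz":[0,-0.9,0],"twist":[0,0,3.6],"jaw":1},
    {"xyz":[0,-1.25,0],"twist":[0,0,4.8],"jaw":1},
    {"xyz":[0.1,-1.6,0],"twist":[0,0,6],"jaw":1},
    {"xyz":[0.1,-1.9,0],"twist":[0,0,7.2],"jaw":1},
    {"xyz":[0.15,-2.2,0],"twist":[0,0,8.4],"jaw":1},
    {"xyz":[0.2,-2.5,0],"twist":[0,0,9.6],"jaw":1},
    {"xyz":[0.2,-2.6,0],"twist":[0,0,10],"jaw":1},
    {"xyz":[0.2,-2.6,0],"twist":[0,0,10],"jaw":1}
  ]
}}

```text
time_s: 10.52
tool_pos: [0.4623, 0.1428, 0.2513]
tool_rot: [179.8, -0.1, 1.1]
force: [0.1, -5.5, 6.3]
grip_width: 0.0253
grasp_force: 20.2
```

```bash
python3 -c "
from h import *
arc(10,5)"
```

```text
pos [0.46226959 0.14284933 0.25133503] yaw 1.0569527355619897 handle 1.9754485170618472 r 0.1494192161064524 F [ 0.12510616 -5.4843578   6.27536704] M= 0.8196258054952836 q7 -112.88007868633773 0.025269684785465443
[ 0.   -0.52] 2.0
[ 0.02 -1.04] 4.0
[ 0.06 -1.56] 6.0
[ 0.11 -2.08] 8.0
[ 0.19 -2.6 ] 10.0
```

>>> {"name": "servo_tool", "arguments": {
  "plan": [
    {"xyz":[0,-0.25,0],"twist":[0,0,1],"jaw":1},
    {"xyz":[0,-0.5,0],"twist":[0,0,2],"jaw":1}
  ]
}}

```text
time_s: 10.68
tool_pos: [0.4623, 0.1474, 0.2513]
tool_rot: [179.7, -0.1, -1.0]
force: [0.5, -7.1, 7.2]
grip_width: 0.0256
grasp_force: 20.2
```

```bash
python3 -c "
from h import *
w=shot('wrist','w4');
arc(2,1)"
```

```text
pos [0.46221917 0.14789503 0.2513494 ] yaw -1.022052583984161 handle 0.04026046666981148 r 0.14938086745566972 F [ 0.40715909 -7.57067598  5.3186535 ] M= 1.13095660370072 q7 -115.62627605173596 0.025493135423795048
[-0.   -0.52] 2.0
```

View pics/w4.png

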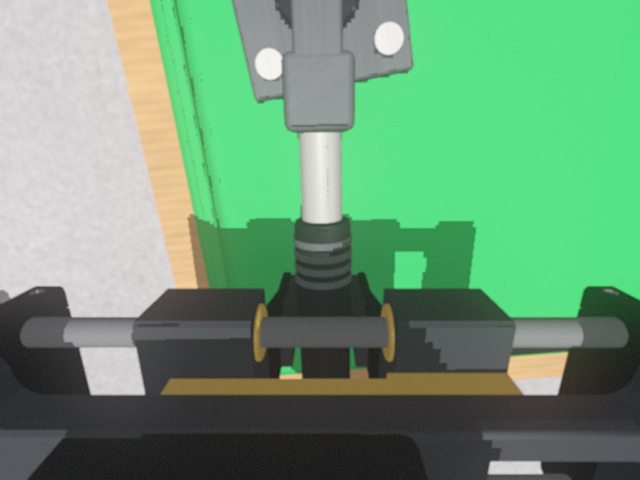

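The wrench is still straight in this view: the shaft at column 321 is in line with the head at column 320. The torque is about 1.1 N m, so I'll carry on in small steps.

>>> {"name": "servo_tool", "arguments": {
  "plan": [
    {"xyz":[0,-0.25,0],"twist":[0,0,1],"jaw":1},
    {"xyz":[0,-0.5,0],"twist":[0,0,2],"jaw":1},
    {"xyz":[0,-0.8,0],"twist":[0,0,3],"jaw":1},
    {"xyz":[0,-1.05,0],"twist":[0,0,4],"jaw":1}
  ]
}}

```text
time_s: 11.07
tool_pos: [0.4625, 0.1578, 0.2513]
tool_rot: [179.7, -0.1, -5.0]
force: [-0.1, -8.5, 7.4]
grip_width: 0.0257
grasp_force: 20.3
```

```bash
python3 -c "
from h import *
arc(4,1)"
```

```text
pos [0.46251571 0.1577623  0.25133174] yaw -4.994177231170548 handle -3.746478336446912 r 0.14940357125791492 F [-0.09426357 -8.50295452  7.3767925 ] M= 1.2685771410135265 q7 -120.90032506256772 0.025700807943596596
[ 0.01 -1.04] 4.0
```

>>> {"name": "servo_tool", "arguments": {
  "plan": [
    {"xyz":[0,-0.25,0],"twist":[0,0,1],"jaw":1},
    {"xyz":[0,-0.5,0],"twist":[0,0,2],"jaw":1},
    {"xyz":[0,-0.8,0],"twist":[0,0,3],"jaw":1},
    {"xyz":[0,-1.05,0],"twist":[0,0,4],"jaw":1},
    {"xyz":[0.05,-1.3,0],"twist":[0,0,5],"jaw":1},
    {"xyz":[0.1,-1.55,0],"twist":[0,0,6],"jaw":1}
  ]
}}

```text
time_s: 11.57
tool_pos: [0.4645, 0.1727, 0.2512]
tool_rot: [179.6, -0.1, -11.0]
force: [-2.3, -9.2, 9.3]
grip_width: 0.0252
grasp_force: 20.3
```

```bash
python3 -c "
from h import *
arc(4,1)"
```

```text
pos [0.46453554 0.17274362 0.25119511] yaw -11.002606263367767 handle -9.550574994053452 r 0.1491314939066283 F [-2.3007573  -9.18231141  9.30833856] M= 1.4073207432122075 q7 -128.8238228999154 0.025243590624543323
[ 0.01 -1.04] 4.0
```

>>> {"name": "servo_tool", "arguments": {
  "plan": [
    {"xyz":[0,-0.25,0],"twist":[0,0,1],"jaw":1},
    {"xyz":[0,-0.5,0],"twist":[0,0,2],"jaw":1},
    {"xyz":[0,-0.8,0],"twist":[0,0,3],"jaw":1},
    {"xyz":[0,-1.05,0],"twist":[0,0,4],"jaw":1},
    {"xyz":[0.05,-1.3,0],"twist":[0,0,5],"jaw":1}
  ]
}}

```text
time_s: 11.98
tool_pos: [0.4674, 0.1865, 0.2513]
tool_rot: [179.8, -0.1, -16.0]
force: [-2.3, -4.9, 8.4]
grip_width: 0.0251
grasp_force: 20.1
```

```bash
python3 -c "
from h import *
arc(4,1)"
```

```text
pos [0.46744925 0.18647899 0.25125757] yaw -16.00620986586163 handle -14.945810024486345 r 0.1491980987429005 F [-2.30704847 -4.8677473   8.43296511] M= 0.7904623405695892 q7 -135.38850571685342 0.02511246674069409
[ 0.02 -1.04] 4.0
```

The torque dropped from 1.41 to 0.79 N m, which looks like the click. I'll check the bend between head and handle in the wrist view.

```bash
python3 -c "
from h import *
w=shot('wrist','w5'); a=load('w4')
cv2.imwrite('pics/m5.png',np.hstack([cv2.resize(c['img'][:290,200:440,::-1],(399,482)) for c in(a,w)]))
arc(4,1)"
```

```text
pos [0.4676083  0.1870387  0.25134326] yaw -16.039498549330755 handle -15.16924535156456 r 0.14918991149771513 F [-0.90422876 -4.47616171  6.10854881] M= 0.6798300489668984 q7 -135.45877054703715 0.025361800856574298
[ 0.02 -1.04] 4.0
```

View pics/m5.png

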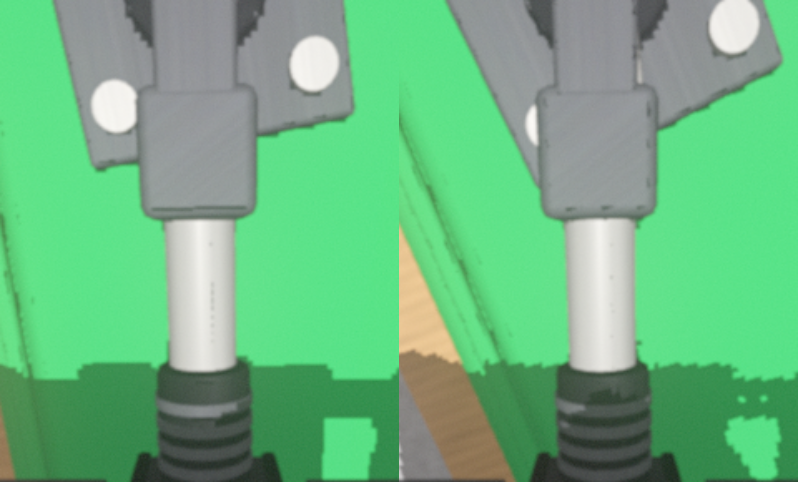

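The right half shows a light sliver opening at (640,70) beside the fork, so the joint has started to break over. I'll go 1.5° further, well inside the 6.9° break-over travel, to be sure it is past 0.03 rad.

>>> {"name": "servo_tool", "arguments": {
  "plan": [
    {"xyz":[0,-0.2,0],"twist":[0,0,0.8],"jaw":1},
    {"xyz":[0,-0.4,0],"twist":[0,0,1.5],"jaw":1}
  ]
}}

```text
time_s: 12.2
tool_pos: [0.4686, 0.1905, 0.2513]
tool_rot: [179.8, -0.1, -17.5]
force: [-2.8, -8.5, 7.6]
grip_width: 0.0256
grasp_force: 20.1
```

```bash
python3 -c "
from h import *
arc(4,1)"
```

```text
pos [0.46858074 0.19045634 0.25130366] yaw -17.49615012416735 handle -16.53391531606246 r 0.14918796327373954 F [-2.79386442 -8.54342301  7.61229989] M= 1.3404912584336737 q7 -137.33818271073145 0.025585618430097323
[ 0.02 -1.04] 4.0
```

The torque rose again, so the handle is either at the break-over stop or it never clicked. Letting go will show which, because a broken-over handle springs back about 7°.

>>> {"name": "servo_tool", "arguments": {
  "plan": [
    {"xyz":[0,-0.3,0],"twist":[0,0,1.5],"jaw":0},
    {"xyz":[0,-0.3,0],"twist":[0,0,1.5],"jaw":0},
    {"xyz":[0,-0.3,0],"twist":[0,0,1.5],"jaw":0},
    {"xyz":[0,-0.3,0],"twist":[0,0,1.5],"jaw":0},
    {"xyz":[0,-0.3,0],"twist":[0,0,1.5],"jaw":0},
    {"xyz":[0,-0.3,0],"twist":[0,0,1.5],"jaw":0},
    {"xyz":[0,-0.3,0],"twist":[0,0,1.5],"jaw":0},
    {"xyz":[0,-0.3,0],"twist":[0,0,1.5],"jaw":0}
  ]
}}

```text
time_s: 12.87
tool_pos: [0.4696, 0.1935, 0.2505]
tool_rot: [179.9, -0.1, -18.9]
force: [4.6, -9.1, 0.3]
grip_width: 0.0706
grasp_force: 3.7
```

```bash
python3 -c "
from h import *
w=shot('wrist','w6'); a=load('w5')
cv2.imwrite('pics/m6.png',np.hstack([cv2.resize(c['img'][:290,200:440,::-1],(399,482)) for c in(a,w)]))
arc(4,1)"
```

```text
pos [0.46952296 0.19370354 0.25052342] yaw -18.969617798238062 handle -17.832016173514212 r 0.14924710453878173 F [ 0.593662   -1.24073063 -0.44194685] M= 0.14914688014911512 q7 -139.128021947964 0.07494298738147495
[ 0.02 -1.04] 4.0
```

View pics/m6.png

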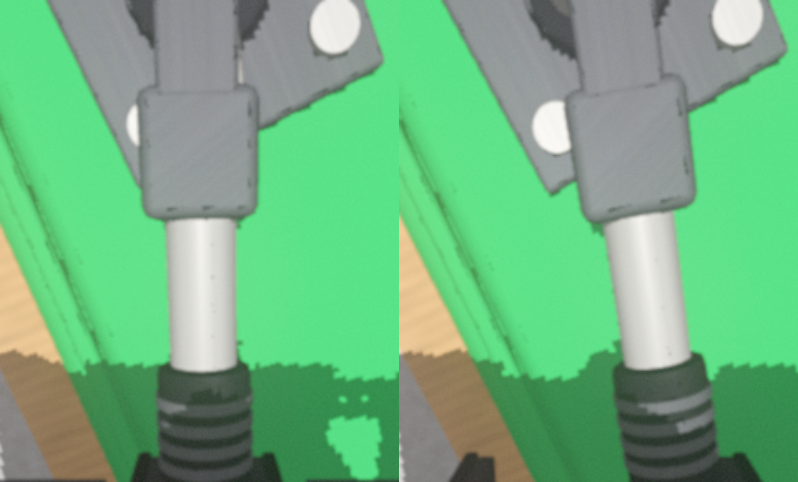

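The handle sprang back about 8° when I let go (right half, tilted), so the click is confirmed. Now I'll open fully, centre over the handle and lift off.

>>> {"name": "servo_tool", "arguments": {
  "plan": [
    {"xyz":[0,0,0],"twist":[0,0,0],"jaw":0},
    {"xyz":[0,0,0],"twist":[0,0,0],"jaw":0},
    {"xyz":[0,0.8,0],"twist":[0,0,0],"jaw":0},
    {"xyz":[0,0.8,-1],"twist":[0,0,0],"jaw":0},
    {"xyz":[0,0.8,-4],"twist":[0,0,0],"jaw":0},
    {"xyz":[0,0.8,-8],"twist":[0,0,0],"jaw":0},
    {"xyz":[0,0.8,-12],"twist":[0,0,0],"jaw":0},
    {"xyz":[0,0.8,-15],"twist":[0,0,0],"jaw":0},
    {"xyz":[0,0.8,-15],"twist":[0,0,0],"jaw":0}
  ]
}}

```text
time_s: 13.67
tool_pos: [0.4673, 0.189, 0.4086]
tool_rot: [-179.6, -0.6, -18.9]
force: [0.9, 0.7, -0.1]
grip_width: 0.0868
grasp_force: 0.0
```

```bash
python3 -c "
from h import *
w=shot('wrist','w7');s=shot('side','s7'); s0=load('side0')
r=lambda c:cv2.resize(c['img'][180:250,275:345,::-1],(380,300),interpolation=cv2.INTER_CUBIC)
cv2.imwrite('pics/m7.png',np.vstack([np.hstack([r(s0),r(s)]),cv2.resize(w['img'][:300,:,::-1],(760,300))]))
o=env.get_obs();print(o['tool_pos'],o['tool_rot'],o['force'],proj(w,[.6116,.148,.088]))"
```

```text
[0.4660836  0.1880025  0.40261352] [-1.79889032e+02 -1.66420082e-01 -1.89187030e+01] [ 0.64352144 -0.31059758 -0.70343405] [316.0142813   52.58574853]
```

View pics/m7.png

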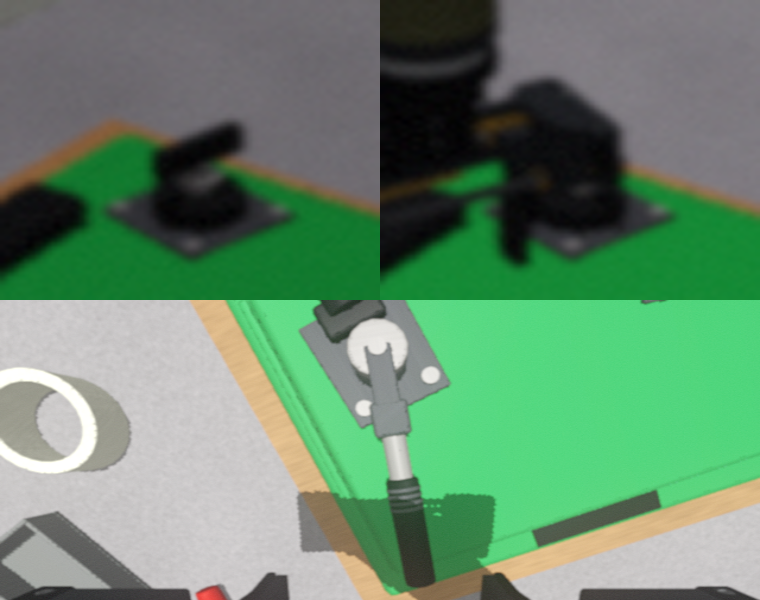

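```bash
python3 -c "
from h import *
w=load('w7'); a=ray(w,317.5,50,.088); b=ray(w,355,280,.086); print(a,b,np.degrees(np.arctan2(*(a-b)[1::-1])))
print(env.sign_off())"
```

```text
[0.61299592 0.1462232  0.088     ] [0.40753416 0.17821663 0.086     ] -8.850721472122794
the job is handed in; nothing more can be done
None
```

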